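# Check the bore mouth of a used timing pulley with a plug gauge

### The arm

A 6-joint arm with a two-finger parallel gripper is mounted at the origin on the work surface. World frame = base frame: x ahead of the robot, y to its left, z up, the work surface at z = 0. Lengths are in m, angles in rad, forces in N, time in s.
With the tool pointing down it reaches from about 0.375 to 0.9 m from the base axis. Payload 3.1 kg.
Tool frame: the origin (TCP) lies at the very end of the fingers, on their centre line; the grasp point (between the pads) lies 19 mm behind it; z points along the fingers, y is the line along which they close (so a half turn about z gives the same grasp; the last joint's range is limited). The gripper opens to 85 mm and grips with 20 to 120 N. Pads are 22 mm wide; open, the fingers measure 114 mm over their backs; the gripper's body (76 mm by 85 mm) begins 54 mm behind the grasp point. The pads swing forward as they close: fully open they stand 13 mm farther back than shut.
Start: joints at [-1.313, 0.527, 1.433, -0, 1.181, -0.178], TCP at [0.264, -0.567, 0.231] pointing down, gripper open.
Joint ranges: [-3.08, 3.08], [-0.75, 2.2], [0.22, 2.44], [-1.43, 4.57], [0, 2.65], [-2.85, 2.85]. Speed limits (rad/s): [2.79, 2.79, 3.14, 3.14, 3.14, 3.14].

### API

Orientations are given as a unit quaternion [x, y, z, w].
In Python, from station import sense, snapshot, camera_params, sign_off gives the robot as it stands.
- The arm moves only by the shell command python3 -m handwheel 'ROWS' [OPENING] [FORCE]. ROWS is JSON, a list that holds one entry, the list of rows, each a list of 4 numbers: the shift along the tool's x, y, z in units of 25 mm (1.0 is 25 mm), then the turn about the tool's z in units of 6 degrees (1.0 is 6 degrees). A call has 1 to 20 rows; each row shifts and turns the commanded pose from where the row before left it, along the tool's axes as they then stand; what a row does not reach is not made up. A row lasts 1/8 s, in which the tool goes at most 62.5 mm and 10.7 degrees, less where a joint would pass 70% of its speed; a pose out of reach is approached as far as the arm can. A call is refused whole if a number of a shift passes 1 or a number of a turn 1, either way. A call with a gripper value outside its range is refused whole. OPENING is the finger opening in mm, from 0 to 85.4, set as the call begins (- or left out, the last holds). The fingers move at their own pace and stop on an object; FORCE is the grip in N (left out, the last holds). Time passes only in rows, so rows that do not move let the fingers close. It gives the time, the measured TCP pose, the force, the opening and the grip force at its end, in the units of the state.
- sense(): the state, without advancing time (a new reading comes with each control period).
- snapshot(name): name is "side" or "top"; returns (picture, depth): 384x512x3 uint8, red, green, blue; 384x512 float32, m along the optical axis (not along the pixel's ray), 0 where there is no reading.
- camera_params(name): a dict with "mtx" (3x3 intrinsics, pixels), "D" ([k1, k2, p1, p2, k3] as OpenCV has them; the pictures are not rectified), "extrinsics" (4x4, takes a point from camera to world coordinates). Camera axes: x right, y up, looking along -z (the intrinsics and any distortion apply to the point x, -y, -z); pixel columns grow to the right and rows downward; lengths in m; the calibration is good to about 2 mm. A picture is of the moment at which its call begins. camera_params takes no time and is no camera call.
- sign_off(): hands the job in; it is judged then, once.
The state is a dict: "t": time; "q": joint angles; "qd": joint speeds; "tau": joint torques, N m; "tcp_pos": TCP position; "tool_rot": TCP orientation; "force": force on the tool from outside, world axes, zero at the start; "ft_torque": the same for the moment, N m; "finger_gap": opening from 0.0 (shut) to 1.0 (fully open); "gripper_force": force on a finger pad.
Only numpy, scipy, OpenCV 4.12 (cv2) and the standard library are available. Lean on these libraries where they do the work, as an engineer would, in place of code of your own. Each camera call takes 0.05 s, during which the arm holds its last target. There are 200 camera calls.

### The job

Clear the face of the big timing pulley: put the two cap screws standing on it into the open carton of cap screws and the spacer ring into the open carton of rings. Then grip the plug gauge that stands in the pulley's bore and draw it straight up, in line with the bore, so that it neither binds nor drags the pulley, until the plug is about half out of the bore - never right out - and finish while still holding it there, so that the mouth of the bore can be checked for wear. Leave the pulley and everything else on the bench where it lies.

Things in the scene. Friction and masses are not known exactly. Their poses are not given: they have to be found in the camera images.
- pulley: The big toothed aluminium timing pulley, about 2 kg, lying flat and loose on the bench: diameter 195 over the teeth, flat face 28 above the bench, a raised hub boss in the middle (diameter 52, top 38 above the bench) and a plain through bore of diameter 26. Origin: centre of its underside, on the bore's axis; z is the bore's axis, upward.
- bore_mouth (a point): Centre of the mouth of the bore, on the top of the hub boss, 38 above the pulley's underside.
- plug_gauge: The plug gauge, steel, 240 g, loose: ground plug, diameter 25, length 42, under a darker round handle, diameter 16, length 50. It stands in the pulley's bore (1 of play on the diameter), foot on the bench; at the start the plug shows 4 above the boss and the handle spans 42 to 92 above the bench. Let go, it drops back. Origin: centre of the foot; z runs up its axis.
- gauge_handle (a point): Point on the gauge's axis at which to grip the handle, 68 above the plug's foot.
- screw_a: One of the two cap screws, dark steel, 50 g, standing head down on the pulley's face about 70 from the bore's axis: head diameter 18 and 12 high below, shank diameter 12 above it, 52 tall in all. Origin: centre of the head's flat end, on the pulley's face; z runs along the shank to its tip.
- screw_b: The other cap screw, the same as screw_a.
- spacer_ring: The spacer ring, steel, 50 g, lying flat on the pulley's face about 70 from the bore's axis: outside diameter 32, hole 18, 12 high. Origin: centre of its underside.
- screw_carton: The open carton of cap screws: cardboard, 160 x 130 outside, 45 high, walls and floor 4 thick; a few cap screws (part of it) lie in the end at its -x, up to 38 high. Origin: centre of its underside; its 160 length runs along x, from the filled end to the free end. It is fixed to the bench.
- screw_carton_free (a point): Middle of the free part of the floor of the carton of screws (about 70 x 110 clear), 35 along +x and 4 up from the origin of the carton.
- ring_carton: The open carton of rings: the same carton, with spacer rings (part of it) lying in the end at its -x, up to 28 high. Origin: centre of its underside; its 160 length runs along x, from the filled end to the free end. It is fixed to the bench.
- ring_carton_free (a point): Middle of the free part of the floor of the carton of rings (about 70 x 110 clear), 35 along +x and 4 up from the origin of the carton.
- small_pulley: a bystander: small toothed aluminium pulley, diameter 69, 24 thick with an 8 high hub boss, lying flat near the robot, no gauge in its bore. Origin: centre of its underside.
- flange_hub: a bystander: round steel flange, diameter 72, 10 thick, with a stub of diameter 32 rising to 46. Origin: centre of its underside.
- closed_carton: a bystander: closed cardboard carton 75 x 100 x 50 with a paper band. Origin: centre of its underside.
- clamp_jaw: a bystander: stepped dark steel clamp jaw, 35 x 55 x 34 high. Origin: centre of its underside.
- feeler_set: a bystander: folded feeler-gauge set, flat steel bar 100 (its y) x 14 x 10 high, lying near the robot. Origin: centre of its underside.

How it is judged:
By the outcome, as a careful person would: the job done as asked, in the order asked, and still so for the second after the job is handed in, while the arm keeps its last pose, push and grip.
It also fails if it takes over 72 s, if anything falls off the work surface, if the arm or the gripper's body presses on something with over 40 N, if the wrist force passes 120 N, or if a joint passes its speed limit or range.

## Working session

There is one attempt and no reset: what is moved stays moved. The work goes in short steps, Python scripts to look and compute and a shell command to move; the robot and the scene stay as the last step left them, time stands still between calls to the robot, and variables do not carry over. Pictures are saved under pics/ and viewed, at most 10 in all, crops included, and the job is handed in when it is done.

```bash
ls; mkdir -p pics; cat > look.py <<'E'
import cv2,numpy as np
from station import *
def shot(n,tag):
    p,d=snapshot(n); np.savez(f'{tag}.npz',p=p,d=d); cv2.imwrite(f'pics/{tag}.png',p[:,:,::-1]); return p,d
def cloud(n,d):
    c=camera_params(n); h,w=d.shape
    uv=np.stack(np.meshgrid(np.arange(w),np.arange(h)),-1).reshape(-1,1,2).astype(np.float64)
    xy=cv2.undistortPoints(uv,np.array(c['mtx']),np.array(c['D'])).reshape(h,w,2)
    P=np.stack([xy[...,0]*d,-xy[...,1]*d,-d,np.ones_like(d)],-1)
    W=(P@np.array(c['extrinsics']).T)[...,:3]; W[d==0]=np.nan
    return W
E
python3 - <<'E'
from look import *
print(sense())
for n in('top','side'):
    p,d=shot(n,n+'0'); c=camera_params(n); print(n,c); W=cloud(n,d); print(np.nanpercentile(W.reshape(-1,3),[1,50,99],axis=0),(d==0).mean())
E
```

```text
pics
{'t': 0.0, 'q': array([-1.31351980e+00,  5.28464107e-01,  1.43388268e+00, -2.78825743e-05,
        1.18141838e+00, -1.78529170e-01]), 'qd': array([0.00028445, 0.0008908 , 0.0003522 , 0.00039855, 0.00124834,
       0.00263097]), 'tau': array([ 1.85778840e-04, -4.42346764e+01, -1.78025526e+01, -5.54591099e-05,
        8.43731541e-03, -2.56036472e-06]), 'tcp_pos': array([ 0.26365708, -0.56588009,  0.23034114]), 'tool_rot': array([ 9.76351240e-01,  2.16187594e-01, -5.56407982e-05, -1.08490621e-03]), 'force': array([-0.4500054 ,  0.25436515,  0.08792806]), 'ft_torque': array([-0.02606538, -0.02154195, -0.03772354]), 'gripper_force': 0.0, 'finger_gap': 0.997682912869913}
top {'mtx': array([[384.25386248,   0.        , 259.43013132],
       [  0.        , 384.25386248, 185.91465008],
       [  0.        ,   0.        ,   1.        ]]), 'D': array([-0.01957419,  0.        ,  0.        ,  0.        ,  0.        ]), 'extrinsics': array([[-0.00994515,  0.9840844 , -0.17742317,  0.42743706],
       [-0.99970217, -0.01373934, -0.0201692 , -0.00685936],
       [-0.02228587,  0.17716974,  0.98
[... 241 characters left out ...]
003941853841145833
side {'mtx': array([[463.17142623,   0.        , 258.32995777],
       [  0.        , 463.17142623, 190.18697035],
       [  0.        ,   0.        ,   1.        ]]), 'D': array([-0.13507222,  0.        ,  0.        ,  0.        ,  0.        ]), 'extrinsics': array([[ 0.99872788,  0.03013353, -0.04043013,  0.5163354 ],
       [-0.05009367,  0.68461133, -0.72718495, -0.89029141],
       [ 0.00576628,  0.72828518,  0.68524992,  0.93093801],
       [ 0.        ,  0.        ,  0.        ,  1.        ]])}
[[-2.14509508e-01 -5.98536615e-01 -5.89835393e-01]
 [ 5.62782354e-01 -2.56183230e-02  1.01593173e-03]
 [ 1.30267395e+00  2.24387822e+00  6.88897981e-01]] 0.004063924153645833
```

View pics/top0.png

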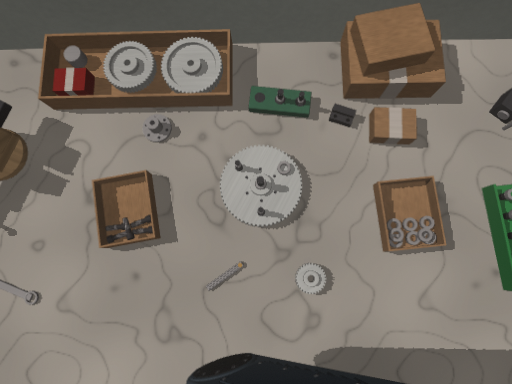

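View pics/side0.png

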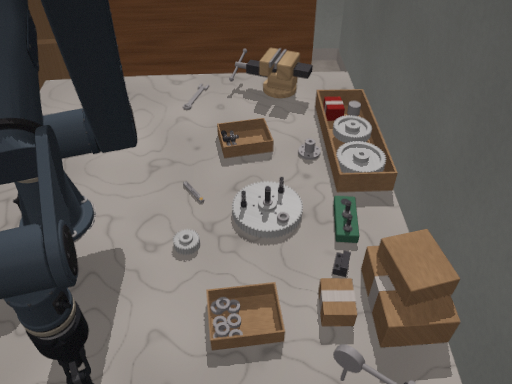

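Top view: pulley (261,185), gauge (260,182), screws (239,165) and (261,211), ring (285,168), screw carton (127,210), ring carton (410,215). Side view: pulley (267,210), gauge (267,195), screws (243,199) and (281,187), ring (283,217).

```bash
cat > meas.py <<'E'
from look import *
from scipy import ndimage as N
S={}
for n in('top','side'):
    z=np.load(n+'0.npz'); W=cloud(n,z['d']); S[n]=W
def circ(P):
    A=np.c_[2*P,np.ones(len(P))]; s=np.linalg.lstsq(A,(P**2).sum(1),rcond=None)[0]; return s[:2],np.sqrt(s[2]+s[:2]@s[:2])
for n,W in S.items():
    print('==',n)
    z=W[...,2]
    c0=W[185,261,:2] if n=='top' else W[210,267,:2]
    r=np.hypot(*(W[...,:2]-c0).transpose(2,0,1))
    m=(abs(z-.028)<.004)&(r<.12)
    # pulley face centre
    u=(m).astype(np.uint8); P=W[m][:,:2]
    (cx,cy),rad=cv2.minEnclosingCircle(P.astype(np.float32)); print('pulley',cx,cy,rad,'face z',np.median(z[m]),'n',m.sum())
    C=np.array([cx,cy])
    r=np.hypot(*(W[...,:2]-C).transpose(2,0,1))
    for lo,hi,rm,nm in((.036,.12,.11,'hi'),(.033,.045,.11,'mid')):
        L,k=N.label((z>lo)&(z<hi)&(r<rm),np.ones((3,3)))
        for i in range(1,k+1):
            Q=W[L==i]
            if len(Q)<8: continue
            t=np.percentile(Q[:,2],95); T=Q[Q[:,2]>t-.004]
            rr,cc=np.where(L==i)
            print(nm,len(Q),'px',cc.mean().round(),rr.mean().round(),'mean',Q.mean(0).round(4),'top',t.round(4),T.mean(0).round(4),len(T),'ext',np.ptp(Q,axis=0).round(3), 'rad',np.hypot(*(Q.mean(0)[:2]-C)).round(4))
    # cartons: wall top points
    for nm,px in(('screwc',(127,210) if n=='top' else (245,138)),('ringc',(410,215) if n=='top' else (245,317))):
        c0=W[px[1],px[0],:2]; r=np.hypot(*(W[...,:2]-c0).transpose(2,0,1))
        m=(abs(z-.045)<.006)&(r<.13); L,k=N.label(m,np.ones((3,3))); s=N.sum(m,L,range(1,k+1)); Q=W[L==1+np.argmax(s)]
        print(nm,'rim z',np.median(Q[:,2]),cv2.minAreaRect((Q[:,:2]*1000).astype(np.float32)),len(Q))
        f=(z>0.0)&(z<.01)&(r<.06); Q=W[f]; print(' floor',Q.mean(0).round(4))
        f=(z>0.012)&(z<.04)&(r<.08); print(' fill/walls',W[f].mean(0).round(4))
E
python3 meas.py
python3 - <<'E'
import cv2
a=cv2.imread('pics/top0.png')[135:235,210:310]; b=cv2.imread('pics/side0.png')[165:245,220:315]
a=cv2.resize(a,(400,400),interpolation=2); b=cv2.resize(b,(400,400*80//95),interpolation=2); 
import numpy as np
c=np.zeros((400,800,3),np.uint8); c[:,:400]=a; c[:b.shape[0],400:]=b; cv2.imwrite('pics/crop0.png',c)
E
```

```text
== top
pulley 0.5933865308761597 0.008914850652217865 0.09813691675662994 face z 0.028658684755597075 n 4455
hi 62 px 238.0 165.0 mean [0.6321 0.0592 0.0616] top 0.0813 [0.6341 0.0598 0.0802] 22 ext [0.012 0.017 0.045] rad 0.0635
hi 98 px 284.0 167.0 mean [ 0.6306 -0.0465  0.0405] top 0.0428 [ 0.6309 -0.0465  0.0409] 84 ext [0.03  0.03  0.008] rad 0.0668
hi 356 px 260.0 183.0 mean [0.5912 0.0086 0.0471] top 0.0922 [0.5923 0.0087 0.092 ] 41 ext [0.05  0.049 0.059] rad 0.0022
hi 51 px 261.0 211.0 mean [0.5254 0.0081 0.0637] top 0.0817 [0.5276 0.0085 0.0801] 24 ext [0.012 0.016 0.045] rad 0.068
mid 102 px 284.0 167.0 mean [ 0.6304 -0.0463  0.0402] top 0.0428 [ 0.6309 -0.0465  0.0409] 84 ext [0.03  0.03  0.012] rad 0.0665
mid 22 px 239.0 167.0 mean [0.6314 0.0594 0.0397] top 0.0441 [0.6316 0.0601 0.0421] 9 ext [0.012 0.017 0.012] rad 0.0632
mid 315 px 261.0 184.0 mean [0.591  0.0085 0.0388] top 0.0426 [0.5909 0.0085 0.0402] 171 ext [0.053 0.049 0.012] rad 0.0024
mid 19 px 261.0 213.0 mean [0.5235 0.0073 0.0406] top 0.0441 [0.5246 0.0077 0.042 ] 12 ext [0.013 0.016 0.012] rad 0.0699
screw
[... 1211 characters left out ...]
36 ext [0.05  0.05  0.012] rad 0.0042
mid 23 px 243.0 204.0 mean [0.5253 0.0034 0.0384] top 0.0428 [0.5263 0.0023 0.0411] 9 ext [0.014 0.014 0.011] rad 0.0657
mid 78 px 283.0 217.0 mean [ 0.6286 -0.0475  0.0377] top 0.0411 [ 0.6266 -0.0472  0.0391] 47 ext [0.03  0.034 0.009] rad 0.0665
screwc rim z 0.043333869968934846 ((537.2532958984375, 328.3717346191406), (161.4307098388672, 141.10330200195312), 10.218743324279785) 283
 floor [0.5474 0.3583 0.004 ]
 fill/walls [0.5261 0.3633 0.0254]
ringc rim z 0.04400635776062095 ((517.9447021484375, -332.08929443359375), (162.5306396484375, 135.5020294189453), 4.915855407714844) 618
 floor [ 0.53   -0.323   0.0041]
 fill/walls [ 0.4981 -0.3279  0.0226]
```

View pics/crop0.png

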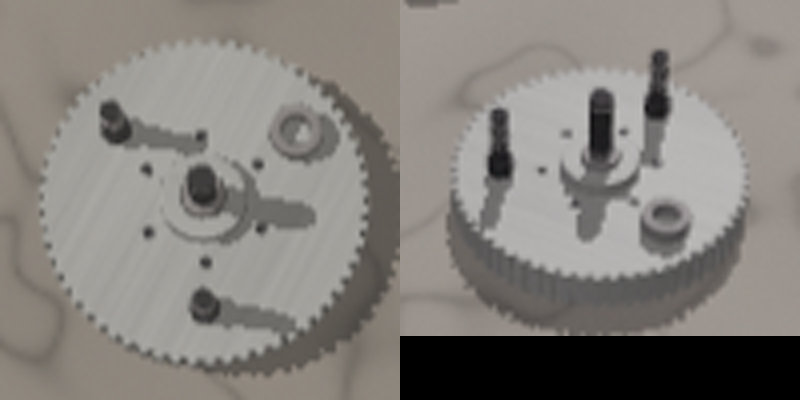

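Crop: on the left (top view) the screws are at about (113,120) and (205,305), the ring at (298,130) and the gauge at (203,185). The right-hand side view agrees. Heights from the two views are: screw tips 0.080, gauge top 0.091, ring 0.040–0.028. All match the text.

Next I square the tool to the world axes and travel.

```bash
python3 -m handwheel '[[[0,0,0,0.84],[0,0,0,0.84],[0,0,0,0.84],[0,0,0,0.84],[0,0,0,0.8],[0.6,-1,0,0],[0.6,-1,0,0],[0.6,-1,0,0],[0.6,-1,0,0],[0.6,-1,0,0],[0.6,-1,0,0],[0.6,-1,0,0],[0.6,-1,0,0],[0.6,-1,0,0],[0.6,-1,0,0],[0.6,-1,0,0],[0.6,-1,0,0],[0.6,-1,0,0],[0.6,-1,0,0],[0.6,-1,0,0]]]' 50 40
python3 -m handwheel '[[[0.6,-1,0,0],[0.6,-1,0,0],[0.6,-1,0,0],[0.6,-1,0,0],[0.6,-1,0,0],[0.6,-1,0,0],[0.6,-1,0,0],[0.6,-1,0,0],[0.6,-1,0,0],[0.4,-1,0,0],[0,0,0,0],[0,0,0,0]]]'
```

```text
t: 2.6
tcp_pos: [0.489, -0.1905, 0.231]
tool_rot: [1.0, 0.0, -0.0, -0.0]
force: [0.3, -0.2, 0.2]
finger_gap: 0.583
gripper_force: 0.0
t: 4.1
tcp_pos: [0.6332, 0.0581, 0.2308]
tool_rot: [1.0, 0.0, -0.001, 0.0]
force: [-0.2, -0.3, 0.0]
finger_gap: 0.587
gripper_force: 0.0
```

```bash
python3 -m handwheel '[[[0,-0.05,1,0],[0,0,1,0],[0,0,1,0],[0,0,1,0],[0,0,1,0],[0,0,1,0],[0,0,0.7,0],[0,0,0.5,0],[0,0,0.15,0],[0,0,0,0],[0,0,0,0]]]' 40 40
python3 -m handwheel '[[[0,0,0,0],[0,0,0,0],[0,0,0,0]]]' 22 40
python3 -c "
from look import *
p,d=shot('side','side1'); cv2.imwrite('pics/side1c.png',cv2.resize(p[130:250,200:340,::-1],(700,600),interpolation=2))"
```

```text
t: 5.48
tcp_pos: [0.6344, 0.0598, 0.0484]
tool_rot: [1.0, 0.0, 0.001, 0.0]
force: [0.9, -0.2, 0.1]
finger_gap: 0.468
gripper_force: 0.0
t: 5.85
tcp_pos: [0.6338, 0.0598, 0.0477]
tool_rot: [1.0, 0.0, 0.0, 0.0]
force: [0.3, -0.0, 0.0]
finger_gap: 0.256
gripper_force: 0.0
```

View pics/side1c.png

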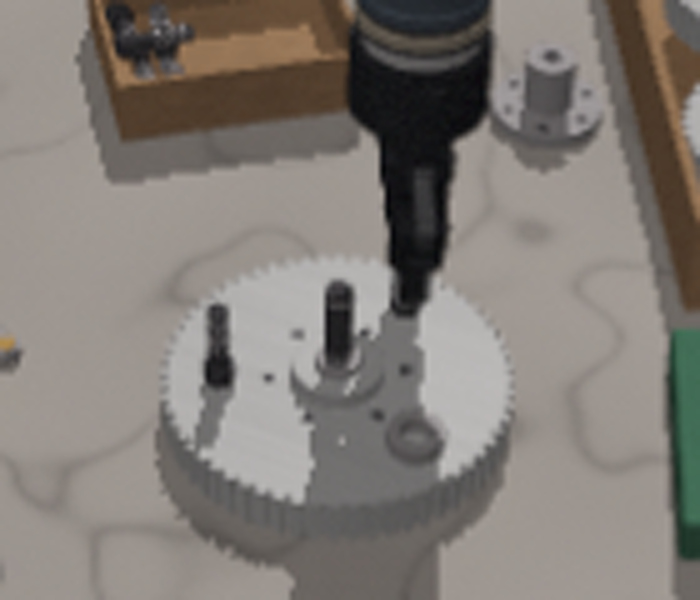

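The crop shows screw_a between the fingers, with its head just below the near finger at (405,300). Closing and lifting.

```bash
python3 -m handwheel '[[[0,0,0,0],[0,0,0,0],[0,0,0,0],[0,0,0,0],[0,0,0,0]]]' 5 40
python3 -m handwheel '[[[0,0,-0.3,0],[0,0,-0.7,0],[0,0,-1,0],[0,0,-1,0],[0,0,-1,0],[0,0,0,0]]]'
```

```text
t: 6.52
tcp_pos: [0.6337, 0.0598, 0.0475]
tool_rot: [1.0, 0.0, -0.0, -0.0]
force: [0.1, 0.1, -0.1]
finger_gap: 0.124
gripper_force: 38.9
t: 7.28
tcp_pos: [0.6358, 0.0597, 0.151]
tool_rot: [1.0, 0.0, 0.003, 0.0]
force: [0.5, -0.3, -0.2]
finger_gap: 0.124
gripper_force: 38.9
```

```bash
cat > held.py <<'E'
from look import *
import sys
s=sense(); t=s['tcp_pos']
for n in('top','side'):
    p,d=shot(n,n+sys.argv[1]); W=cloud(n,d)
    z=W[...,2]; m=(z>t[2]-.026)&(z<t[2]-.003)&(np.hypot(W[...,0]-t[0],W[...,1]-t[1])<.03)
    Q=W[m]; print(n,t.round(4),len(Q),*(np.c_[Q.mean(0),Q.min(0),Q.max(0)].T.round(4) if len(Q) else []))
E
python3 held.py 2
python3 -m handwheel '[[[-0.2,-1,0,0],[-0.2,-1,0,0],[-0.2,-1,0,0],[-0.2,-1,0,0],[-0.2,-1,0,0],[-0.2,-1,0,0],[-0.2,-1,0,0],[-0.2,-1,0,0],[-0.2,-1,0,0],[-0.2,-1,0,0],[-0.3,-1,0,0],[-0.3,-0.8,0,0],[0,0,0,0],[0,0,0,0]]]'
```

```text
top [0.6358 0.0597 0.151 ] 0
side [0.6358 0.0597 0.151 ] 29 [0.6334 0.0519 0.1376] [0.6261 0.047  0.1297] [0.6423 0.0566 0.1474]
t: 9.12
tcp_pos: [0.5687, 0.354, 0.1472]
tool_rot: [1.0, 0.0, -0.0, 0.0]
force: [0.1, -1.1, 0.5]
finger_gap: 0.122
gripper_force: 39.0
```

```bash
python3 -m handwheel '[[[0,0,1,0],[0,0,1,0],[0,0,1,0],[0,0,0.8,0],[0,0,0.5,0],[0,0,0.3,0],[0,0,0.1,0],[0,0,0,0],[0,0,0,0]]]'
python3 -m handwheel '[[[0,0,0,0],[0,0,0,0],[0,0,0,0],[0,0,0,0],[0,0,-0.5,0],[0,0,-1,0],[0,0,-1,0],[0,0,-1,0],[0,0,-1,0],[0,0,0,0]]]' 40
```

```text
t: 10.25
tcp_pos: [0.5691, 0.3551, 0.0308]
tool_rot: [1.0, 0.0, 0.001, -0.0]
force: [0.6, -0.8, -0.2]
finger_gap: 0.124
gripper_force: 39.0
t: 11.5
tcp_pos: [0.5705, 0.3556, 0.1458]
tool_rot: [1.0, 0.0, 0.003, -0.001]
force: [-0.3, -0.1, -0.3]
finger_gap: 0.467
gripper_force: 0.0
```

```bash
python3 -m handwheel '[[[-0.12,1,0,0],[-0.12,1,0,0],[-0.12,1,0,0],[-0.12,1,0,0],[-0.12,1,0,0],[-0.12,1,0,0],[-0.12,1,0,0],[-0.12,1,0,0],[-0.12,1,0,0],[-0.12,1,0,0],[-0.12,1,0,0],[-0.12,1,0,0],[-0.12,1,0,0],[-0.12,0.88,0,0],[0,0,0,0],[0,0,0,0]]]'
python3 - <<'E'
from look import *
p,d=shot('top','top3')
print(sense()['tcp_pos'])
# carton contents
W=cloud('top',d); z=W[...,2]; m=(z>.008)&(z<.07)&(np.hypot(W[...,0]-.57,W[...,1]-.34)<.03); print(m.sum(), np.round(W[m].mean(0),3), np.round(W[m].max(0),3))
cv2.imwrite('pics/top3c.png',cv2.resize(p[150:260,80:230,::-1],(600,440),interpolation=2))
E
```

```text
t: 13.5
tcp_pos: [0.5264, 0.0082, 0.1422]
tool_rot: [1.0, -0.0, -0.0, -0.0]
force: [-0.6, 0.3, 0.0]
finger_gap: 0.47
gripper_force: 0.0
[0.52650954 0.008476   0.14223488]
90 [0.569 0.351 0.033] [0.579 0.362 0.059]
```

View pics/top3c.png

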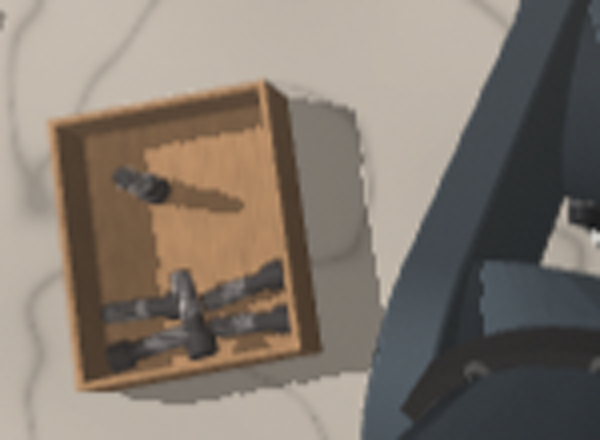

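The crop shows screw_a standing in the free part of the carton at about (150,185). Now screw_b.

```bash
python3 -m handwheel '[[[0,0,1,0],[0,0,1,0],[0,0,0.8,0],[0,0,0.6,0],[0,0,0.3,0],[0,0,0.1,0],[0,0,0,0],[0,0,0,0]]]' 40
python3 -m handwheel '[[[0,0,0,0],[0,0,0,0],[0,0,0,0],[0,0,0,0],[0,0,0,0],[0,0,0,0]]]' 5 40
python3 -m handwheel '[[[0,0,-0.3,0],[0,0,-0.7,0],[0,0,-1,0],[0,0,-1,0],[0,0,-1,0],[0,0,0,0]]]'
```

```text
t: 14.55
tcp_pos: [0.5272, 0.0077, 0.0481]
tool_rot: [1.0, 0.0, 0.001, 0.0]
force: [0.2, 1.1, 0.6]
finger_gap: 0.47
gripper_force: 0.0
t: 15.3
tcp_pos: [0.5268, 0.0077, 0.0478]
tool_rot: [1.0, 0.0, 0.0, 0.0]
force: [-0.5, -0.5, 3.7]
finger_gap: 0.125
gripper_force: 39.1
t: 16.05
tcp_pos: [0.528, 0.0076, 0.1493]
tool_rot: [1.0, 0.0, 0.002, 0.0]
force: [0.2, 0.7, -0.4]
finger_gap: 0.125
gripper_force: 39.0
```

```bash
python3 -m handwheel '[[[0.16,-0.93,0,0],[0.16,-0.93,0,0],[0.16,-0.93,0,0],[0.16,-0.93,0,0],[0.16,-0.93,0,0],[0.16,-0.93,0,0],[0.16,-0.93,0,0],[0.16,-0.93,0,0],[0.16,-0.93,0,0],[0.16,-0.93,0,0],[0.16,-0.93,0,0],[0.16,-0.93,0,0],[0.16,-0.93,0,0],[0,0,0,0],[0,0,0,0]]]'
python3 -m handwheel '[[[0,0,1,0],[0,0,1,0],[0,0,1,0],[0,0,0.8,0],[0,0,0.5,0],[0,0,0.3,0],[0,0,0.1,0],[0,0,0,0],[0,0,0,0]]]'
python3 -m handwheel '[[[0,0,0,0],[0,0,0,0],[0,0,0,0],[0,0,0,0],[0,0,-0.5,0],[0,0,-1,0],[0,0,-1,0],[0,0,-1,0],[0,0,-1,0],[0,0,0,0]]]' 24
```

```text
t: 17.92
tcp_pos: [0.5783, 0.3098, 0.1473]
tool_rot: [1.0, 0.0, -0.0, 0.0]
force: [-0.2, -0.3, -0.6]
finger_gap: 0.124
gripper_force: 39.0
t: 19.05
tcp_pos: [0.5792, 0.3102, 0.0308]
tool_rot: [1.0, 0.0, 0.001, -0.0]
force: [0.3, 0.5, -0.3]
finger_gap: 0.127
gripper_force: 39.1
t: 20.3
tcp_pos: [0.5805, 0.3107, 0.1457]
tool_rot: [1.0, 0.0, 0.003, -0.001]
force: [-0.2, -0.1, -0.4]
finger_gap: 0.279
gripper_force: 0.0
```

```bash
python3 -m handwheel '[[[0.13,0.95,0,0],[0.13,0.95,0,0],[0.13,0.95,0,0],[0.13,0.95,0,0],[0.13,0.95,0,0],[0.13,0.95,0,0],[0.13,0.95,0,0],[0.13,0.95,0,0],[0.13,0.95,0,0],[0.13,0.95,0,0],[0.13,0.95,0,0],[0.13,0.95,0,0],[0.13,0.95,0,0],[0.13,0.95,0,0],[0.13,0.95,0,0],[0,0,0,0],[0,0,0,0]]]' 50
python3 - <<'E'
from look import *
p,d=shot('top','top4'); q,e=shot('side','side4')
a=cv2.resize(p[150:260,80:230,::-1],(400,293),interpolation=2); b=cv2.resize(q[110:250,170:320,::-1],(400,373),interpolation=2)
c=np.zeros((373,800,3),np.uint8); c[:293,:400]=a; c[:,400:]=b; cv2.imwrite('pics/c4.png',c)
W=cloud('side',e); z=W[...,2]
for nm,(x,y),lo in(('ring',(.629,-.047),.034),('gauge',(.592,.008),.05)):
    m=(z>lo)&(z<.095)&(np.hypot(W[...,0]-x,W[...,1]-y)<.025); Q=W[m]; print(nm,len(Q),*np.c_[Q.mean(0),Q.min(0),Q.max(0)].T.round(4))
E
```

```text
t: 22.42
tcp_pos: [0.6272, -0.0461, 0.1423]
tool_rot: [1.0, -0.0, -0.0, -0.0]
force: [-0.1, 1.0, 0.3]
finger_gap: 0.581
gripper_force: 0.0
ring 70 [ 0.6283 -0.0475  0.0383] [ 0.6137 -0.0646  0.0341] [ 0.6429 -0.0289  0.0428]
gauge 84 [0.5907 0.0043 0.0759] [ 0.5837 -0.0017  0.0508] [0.5982 0.0172 0.0941]
```

View pics/c4.png

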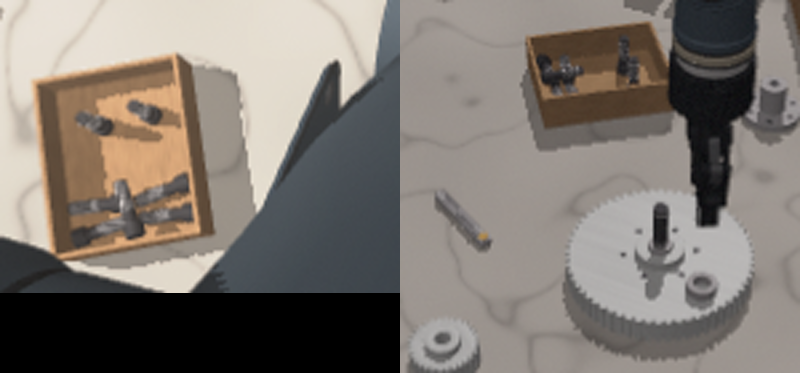

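Both screws stand in the free end of their carton: (95,122) and (145,110) in the left crop. The ring is at (702,287) in the right crop, unmoved. Descending on the ring.

```bash
python3 -m handwheel '[[[0.05,0.05,0,0],[0,0,1,0],[0,0,1,0],[0,0,1,0],[0,0,0.7,0],[0,0,0.4,0],[0,0,0.2,0],[0,0,0.1,0],[0,0,0,0],[0,0,0,0]]]' 42
python3 -m handwheel '[[[0,0,0.05,0],[0,0,0,0],[0,0,0,0],[0,0,0,0],[0,0,0,0],[0,0,0,0]]]' 24 30
```

```text
t: 23.78
tcp_pos: [0.6292, -0.0476, 0.0331]
tool_rot: [1.0, 0.0, 0.001, 0.0]
force: [-0.3, -0.1, 1.0]
finger_gap: 0.496
gripper_force: 0.0
t: 24.52
tcp_pos: [0.6293, -0.0476, 0.0327]
tool_rot: [1.0, 0.0, 0.001, 0.0]
force: [-1.3, -0.3, 6.9]
finger_gap: 0.343
gripper_force: 29.2
```

```bash
python3 -m handwheel '[[[0,0,-0.2,0],[0,0,-0.6,0],[0,0,-1,0],[0,0,-1,0],[0,0,-1,0],[0,0,-0.8,0],[0,0,0,0],[0,0,0,0]]]'
python3 - <<'E'
from look import *
q,e=shot('side','side5'); p,_=shot('top','top5')
b=cv2.resize(q[110:250,190:340,::-1],(600,560),interpolation=2); cv2.imwrite('pics/c5.png',b)
E
```

```text
t: 25.52
tcp_pos: [0.6283, -0.0474, 0.146]
tool_rot: [1.0, 0.0, -0.0, -0.0]
force: [-0.5, -0.6, -0.5]
finger_gap: 0.35
gripper_force: 29.7
```

View pics/c5.png

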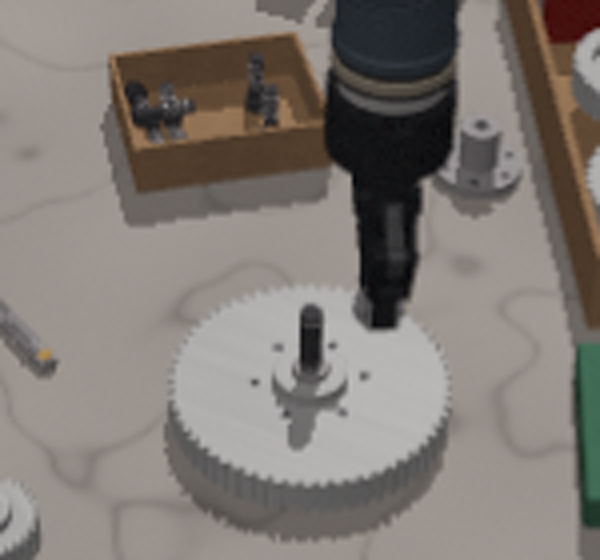

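The crop shows the ring held at the fingertips, around (370,310), with the pulley face clear apart from the gauge at (312,340). Carrying it to the ring carton.

```bash
python3 -m handwheel '[[[-0.25,0.94,0,0],[-0.25,0.94,0,0],[-0.25,0.94,0,0],[-0.25,0.94,0,0],[-0.25,0.94,0,0],[-0.25,0.94,0,0],[-0.25,0.94,0,0],[-0.25,0.94,0,0],[-0.25,0.94,0,0],[-0.25,0.94,0,0],[-0.25,0.94,0,0],[-0.2,0.94,0,0],[0,0,0,0],[0,0,0,0]]]'
python3 -m handwheel '[[[0,0,1,0],[0,0,1,0],[0,0,1,0],[0,0,1,0],[0,0,0.6,0],[0,0,0.4,0],[0,0,0.1,0],[0,0,0,0],[0,0,0,0]]]'
python3 -m handwheel '[[[0,0,0,0],[0,0,0,0],[0,0,0,0],[0,0,0,0],[0,0,-0.5,0],[0,0,-1,0],[0,0,-1,0],[0,0,-1,0],[0,0,-1,0],[0,0,-1,0],[0,0,0,0]]]' 50
python3 - <<'E'
from look import *
q,e=shot('side','side6'); p,d=shot('top','top6')
W=cloud('side',e); z=W[...,2]
m=(z>.0)&(z<.025)&(np.hypot(W[...,0]-.554,W[...,1]+.33)<.035); Q=W[m]; print(len(Q),np.round(np.histogram(Q[:,2],8),3))
# pulley & gauge after clearing
C=np.array([.592,.008])
for n,dd in(('top',d),('side',e)):
    W=cloud(n,dd); z=W[...,2]; r=np.hypot(W[...,0]-C[0],W[...,1]-C[1])
    P=W[(abs(z-.028)<.004)&(r<.12)][:,:2]; print(n,'pulley',cv2.minEnclosingCircle(P.astype(np.float32)),len(P))
    Q=W[(z>.084)&(z<.1)&(r<.03)]; print(' gauge top',len(Q),Q.mean(0) if len(Q) else '', np.ptp(Q,axis=0) if len(Q) else '')
b=cv2.resize(q[180:380,180:330,::-1],(420,560),interpolation=2); cv2.imwrite('pics/c6.png',b)
E
```

```text
t: 27.38
tcp_pos: [0.5549, -0.3291, 0.1462]
tool_rot: [1.0, -0.0, -0.0, -0.0]
force: [-0.1, 0.6, -0.2]
finger_gap: 0.348
gripper_force: 29.7
t: 28.5
tcp_pos: [0.5555, -0.3299, 0.0196]
tool_rot: [1.0, 0.0, 0.001, 0.0]
force: [-0.4, -1.2, 0.5]
finger_gap: 0.352
gripper_force: 29.7
t: 29.88
tcp_pos: [0.5565, -0.3306, 0.1594]
tool_rot: [1.0, 0.0, 0.002, 0.002]
force: [0.5, -0.6, -0.1]
finger_gap: 0.587
gripper_force: 0.0Traceback (most recent call last):
  File "<stdin>", line 4, in <module>
    return _wrapfunc(a, 'round', decimals=decimals, out=out)
    return _wrapit(obj, method, *args, **kwds)
    conv = _array_converter(obj)
ValueError: setting an array element with a sequence. The requested array has an inhomogeneous shape after 1 dimensions. The detected shape was (2,) + inhomogeneous part.
```

```bash
cat > post.py <<'E'
from look import *
import sys
t=sys.argv[1]
q,e=[np.load(f'side{t}.npz')[k] for k in 'pd']; p,d=[np.load(f'top{t}.npz')[k] for k in 'pd']
C=np.array([.592,.008])
for n,dd in(('top',d),('side',e)):
    W=cloud(n,dd); z=W[...,2]; r=np.hypot(W[...,0]-C[0],W[...,1]-C[1])
    m=(z>.006)&(z<.025)&(np.hypot(W[...,0]-.554,W[...,1]+.33)<.03); Q=W[m]; print(n,'ring?',len(Q),Q.mean(0) if len(Q) else '')
    P=W[(abs(z-.028)<.004)&(r<.12)][:,:2]; print(n,'pulley',cv2.minEnclosingCircle(P.astype(np.float32)),len(P))
    Q=W[(abs(z-.038)<.004)&(r<.035)][:,:2]; print(' boss',cv2.minEnclosingCircle(Q.astype(np.float32)),len(Q))
    Q=W[(z>.086)&(z<.1)&(r<.03)]; print(' gauge top',len(Q),Q.mean(0) if len(Q) else '', np.ptp(Q,axis=0) if len(Q) else '')
    Q=W[(z>.05)&(z<.1)&(r<.03)]; print(' gauge side',len(Q),Q.min(0),Q.max(0))
a=cv2.resize(p[130:270,200:460,::-1],(780,420),interpolation=2); cv2.imwrite(f'pics/c{t}.png',a)
E
python3 post.py 6
```

```text
top ring? 0 
top pulley ((0.5934094190597534, 0.008876400999724865), 0.09806675463914871) 4672
 boss ((0.5928588509559631, 0.008831466548144817), 0.025951433926820755) 285
 gauge top 45 [0.59201882 0.00869361 0.09185301] [0.01404248 0.01328921 0.00856697]
 gauge side 61 [0.58492691 0.00208032 0.05240143] [0.5989694  0.01639074 0.09494061]
side ring? 165 [ 0.55392213 -0.33256116  0.01227284]
side pulley ((0.5918481945991516, 0.007737338542938232), 0.09861449897289276) 710
 boss ((0.0, 0.0), 0.0) 0
 gauge top 0  Traceback (most recent call last):
  File "post.py", line 12, in <module>
    Q=W[(z>.05)&(z<.1)&(r<.03)]; print(' gauge side',len(Q),Q.min(0),Q.max(0))
                                                            ~~~~~^^^
    return umr_minimum(a, axis, None, out, keepdims, initial, where)
ValueError: zero-size array to reduction operation minimum which has no identity
```

```bash
python3 - <<'E'
from look import *
for n in('top','side'):
    W=cloud(n,np.load(n+'4.npz')['d']); z=W[...,2]
    for x,y in((.5691,.3551),(.5792,.3102)):
        m=(z>.048)&(z<.07)&(np.hypot(W[...,0]-x,W[...,1]-y)<.02); Q=W[m]; print(n,len(Q),(Q.mean(0)-[x,y,0]).round(4),Q.min(0).round(4),Q.max(0).round(4))
for n in('top','side'):
    W=cloud(n,np.load(n+'0.npz')['d']); z=W[...,2]; r=np.hypot(W[...,0]-.592,W[...,1]-.008)
    Q=W[(z>.086)&(z<.1)&(r<.03)]; print('gauge',Q.mean(0).round(4),Q.min(0).round(4),Q.max(0).round(4))
E
python3 -m handwheel '[[[0.12,-0.95,0,0],[0.12,-0.95,0,0],[0.12,-0.95,0,0],[0.12,-0.95,0,0],[0.12,-0.95,0,0],[0.12,-0.95,0,0],[0.12,-0.95,0,0],[0.12,-0.95,0,0],[0.12,-0.95,0,0],[0.12,-0.95,0,0],[0.12,-0.95,0,0],[0.12,-0.95,0,0],[0,-0.95,0,0],[0,-0.95,0,0],[0,-0.25,0,0],[0,0,0,0],[0,0,0,0]]]' 40
python3 - <<'E'
from look import *
q,e=shot('side','side7'); p,d=shot('top','top7')
a=q[150:370,170:340,::-1]; cv2.imwrite('pics/c7.png',cv2.resize(a,(464,600),interpolation=2))
E
```

```text
top 28 [ 0.0004 -0.0008  0.0555] [0.5642 0.3481 0.0517] [0.5766 0.3598 0.0594]
top 30 [ 0.0002 -0.001   0.0553] [0.5739 0.3034 0.049 ] [0.5853 0.316  0.0604]
side 14 [-0.0012 -0.0033  0.0541] [0.5629 0.3441 0.0489] [0.5728 0.3599 0.0575]
side 13 [-0.0002 -0.0017  0.0538] [0.574  0.3029 0.0484] [0.5838 0.318  0.0587]
gauge [0.5921 0.0087 0.0916] [0.5853 0.0021 0.0861] [0.5992 0.0155 0.0946]
gauge [0.5908 0.0077 0.0902] [ 0.5838 -0.      0.0862] [0.5978 0.017  0.0944]
t: 32.1
tcp_pos: [0.5912, 0.0086, 0.1564]
tool_rot: [1.0, -0.0, 0.0, 0.0]
force: [0.4, -0.1, 0.0]
finger_gap: 0.469
gripper_force: 0.0
```

View pics/c7.png

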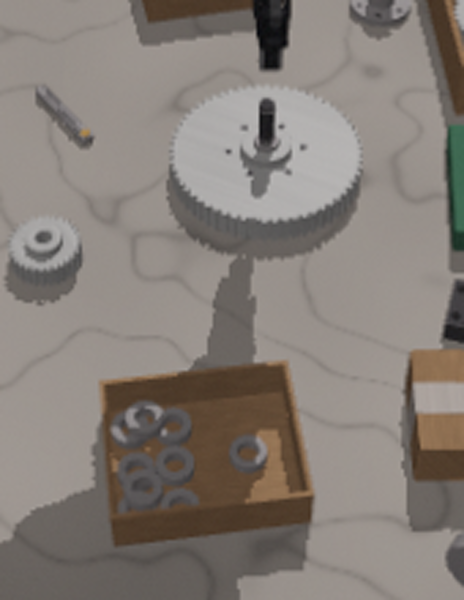

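The ring lies in the free part of its carton at (248,453), and the gauge stands clear in the boss at (267,120). The cameras read about 1 mm low in y relative to the TCP, so I aim for y = 0.0096.

```bash
python3 -m handwheel '[[[0,0,1,0],[0,0,1,0],[0,0,1,0],[0,0,0.7,0],[0,0,0.3,0],[0,0,0.2,0],[0,0,0,0],[0,0,0,0],[0,0,0,0]]]' 32
python3 -c "from station import *;print(sense()['tcp_pos'].round(5))"
```

```text
t: 33.33
tcp_pos: [0.5914, 0.0092, 0.0519]
tool_rot: [1.0, 0.0, 0.001, 0.0]
force: [0.3, -0.2, -0.6]
finger_gap: 0.375
gripper_force: 0.0
[0.59137 0.00925 0.0519 ]
```

```bash
python3 -m handwheel '[[[0.02,-0.015,0.1,0],[0,0,0,0],[0,0,0,0],[0,0,0,0]]]' 20 20
python3 -m handwheel '[[[0,0,0,0],[0,0,0,0],[0,0,0,0]]]' 18
python3 -m handwheel '[[[0,0,0,0],[0,0,0,0],[0,0,0,0]]]' 17
python3 -m handwheel '[[[0,0,0,0],[0,0,0,0],[0,0,0,0]]]' 16
```

```text
t: 33.83
tcp_pos: [0.5915, 0.0096, 0.0488]
tool_rot: [1.0, 0.0, -0.0, 0.0]
force: [-0.4, 0.1, -0.1]
finger_gap: 0.234
gripper_force: 0.0
t: 34.2
tcp_pos: [0.5915, 0.0096, 0.0488]
tool_rot: [1.0, 0.0, -0.0, 0.0]
force: [0.0, 0.1, 1.2]
finger_gap: 0.214
gripper_force: 0.0
t: 34.58
tcp_pos: [0.5915, 0.0096, 0.0488]
tool_rot: [1.0, 0.0, -0.0, -0.0]
force: [-0.2, -0.0, 0.1]
finger_gap: 0.199
gripper_force: 0.0
t: 34.95
tcp_pos: [0.5916, 0.0095, 0.0488]
tool_rot: [1.0, 0.0, 0.0, 0.0]
force: [1.3, -0.5, -0.7]
finger_gap: 0.186
gripper_force: 0.4
```

```bash
python3 -m handwheel '[[[0,0,0,0],[0,0,0,0]]]' 15 20
python3 -m handwheel '[[[0,0,0,0],[0,0,0,0],[0,0,0,0]]]' 8 35
python3 -c "
from station import *
import numpy as np
s=sense();print(s['force'],s['ft_torque'],s['tcp_pos'])"
```

```text
t: 35.2
tcp_pos: [0.5915, 0.0095, 0.0489]
tool_rot: [1.0, 0.0, 0.0, 0.0]
force: [-1.2, -2.3, -0.3]
finger_gap: 0.184
gripper_force: 19.4
t: 35.58
tcp_pos: [0.5916, 0.0095, 0.0489]
tool_rot: [1.0, 0.0, 0.0, 0.0]
force: [-0.2, -2.0, 3.0]
finger_gap: 0.178
gripper_force: 34.0
[-0.1880495  -2.04676064  2.97923911] [-0.36294881  0.09369916  0.0595416 ] [0.59155363 0.00953499 0.04890736]
```

A 2 N lateral reaction in y: I ease the tool 0.4 mm that way, then start drawing slowly.

```bash
python3 -m handwheel '[[[0,0.015,0,0],[0,0,-0.04,0],[0,0,-0.04,0],[0,0,0,0],[0,0,0,0]]]'
python3 -c "
from station import *
s=sense();print(s['force'],s['ft_torque'],s['tcp_pos'],s['tool_rot'])"
```

```text
t: 36.2
tcp_pos: [0.5913, 0.0094, 0.0506]
tool_rot: [1.0, 0.0, -0.0, -0.0]
force: [0.4, -0.1, -2.7]
finger_gap: 0.178
gripper_force: 34.1
[ 0.40568903 -0.10878076 -2.73119388] [0.02911709 0.05958143 0.0031272 ] [0.59131047 0.00936567 0.05059958] [ 9.99999960e-01  9.64866416e-05 -2.54117507e-04 -7.85978590e-05]
```

```bash
python3 -m handwheel '[[[0,0,-0.04,0],[0,0,-0.04,0],[0,0,-0.04,0],[0,0,-0.04,0],[0,0,-0.04,0],[0,0,-0.04,0],[0,0,-0.04,0],[0,0,-0.04,0],[0,0,0,0],[0,0,0,0]]]'
python3 -m handwheel '[[[0,0,-0.04,0],[0,0,-0.04,0],[0,0,-0.04,0],[0,0,-0.04,0],[0,0,-0.04,0],[0,0,-0.04,0],[0,0,-0.04,0],[0,0,-0.04,0],[0,0,0,0],[0,0,0,0]]]'
```

```text
t: 37.45
tcp_pos: [0.5915, 0.0093, 0.0588]
tool_rot: [1.0, 0.0, -0.0, -0.0]
force: [-0.8, -0.2, -2.6]
finger_gap: 0.179
gripper_force: 34.1
t: 38.7
tcp_pos: [0.5915, 0.0092, 0.0668]
tool_rot: [1.0, 0.0, 0.0, -0.0]
force: [-0.4, 0.3, -2.8]
finger_gap: 0.179
gripper_force: 34.1
```

```bash
python3 - <<'E'
from look import *
q,e=shot('side','side8'); p,d=shot('top','top8')
W=cloud('side',e); z=W[...,2]; r=np.hypot(W[...,0]-.592,W[...,1]-.008)
P=W[(abs(z-.028)<.004)&(r<.12)][:,:2]; print('pulley',cv2.minEnclosingCircle(P.astype(np.float32)))
a=np.hstack([cv2.resize(q[100:270,180:350,::-1],(400,400),interpolation=2),cv2.resize(q[160:230,232:302,::-1],(400,400),interpolation=2)]); cv2.imwrite('pics/c8.png',a)
print(sense()['force'],sense()['tcp_pos'])
E
```

```text
pulley ((0.5925928354263306, 0.008537190966308117), 0.10040244460105896)
[ 0.73474989 -0.08791655 -2.47450728] [0.59147341 0.00928053 0.06677175]
```

View pics/c8.png

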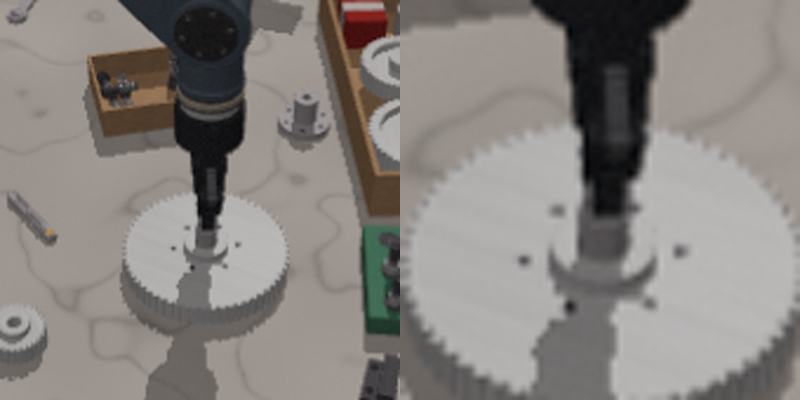

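The plug shows above the boss at (605,225) in the right crop, half drawn. The force is just the gauge's weight, and the pulley has not moved. Handing in.

```bash
python3 -c "from station import *; print(sign_off())"
```

```text
the job is handed in; nothing more can be done
None
```

Job handed in at about 39 s: both screws stand in the screw carton, the ring lies in the ring carton, and the gauge is held about 18 mm up, half out of the bore, with the pulley where it was.

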